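# Shut the hood over the oak frame, open the spare one

### The job

The freshly finished oak frame on its turntable must be kept free of dust: pull the sliding sash of the clear hood it stands in fully down, and raise the sash of the empty hood beside it fully up, ready for the next frame. Each sash has a yellow handle on top and stays where it is left.

Things in the scene. Friction and masses are not known exactly. Their poses are not given: they have to be found in the camera images.
- frame_sash (a joint): Height of the sash on the clear hood that holds the dark turntable with the 150 mm oak frame: 0 = shut, 0.100 m = fully up (stop). Spring-balanced with drag: stays where left, moves with 2 to 4 N. Hood: aluminium edges, 240 mm deep, 250 wide, roof at z 150, sash side towards the robot; two guide channels, 118 mm either side of the sash's middle, 20 mm deep, reach z 220.
- frame_handle (a point): Centre of the yellow grip bar on top of the sash of the oak frame's hood: level, 14 mm square in section, 122 mm long along the point's y; x points level away from the robot into the hood, z up. Two 10 mm wide steel legs, 56 mm either side of the centre, hold it; 38 mm free below it. Bar centre at z 195 mm when shut (45 above the roof), 295 fully up. Pinch from above, fingers closing along x.
- spare_sash (a joint): Height of the sash on the empty hood, otherwise the same as the other hood and beside it (left or right varies): 0 = shut, 0.100 m = fully up (stop). Spring-balanced with drag: stays where left, moves with 2 to 4 N.
- spare_handle (a point): Centre of the yellow grip bar on top of the empty hood's sash; same sizes, heights and axes as the other: 14 mm square, 122 mm long along y, x into the hood, z up, 38 mm free below. Centre at z 195 mm when shut, 295 fully up. Pinch from above, fingers closing along x.

How it is judged:
By the outcome, as a careful person would: the job done as asked, in the order asked, and still so for the second after the job is handed in, with the robot touching nothing.
It also fails if it takes over 45 s, if anything falls off the work surface, if the arm or the gripper's body presses on something with over 40 N, if the wrist force passes 120 N, or if a joint passes its speed limit or range.

### The arm

A 6-joint arm with a two-finger parallel gripper is mounted at the origin on the work surface. World frame = base frame: x ahead of the robot, y to its left, z up, the work surface at z = 0. Lengths are in mm, angles in degrees, forces in N, time in s.
With the tool pointing down it reaches from about 300 to 850 mm from the base axis. Payload 4.2 kg.
Tool frame: the origin (TCP) lies midway between the tips of the shut fingers; the grasp point (between the pads) lies pinch_z behind it (pinch_z is the distance from the TCP to the grasp point, in mm); z points along the fingers, y is the line along which they close (so a half turn about z gives the same grasp; the last joint's range is limited). The gripper opens to 91 mm and grips with 3 to 60 N. Pads are 32 mm wide; open, the fingers measure 118 mm over their backs; the gripper's body (76 mm by 178 mm) begins 60 mm behind the grasp point.
Start: joints at [64.515, 18.312, 89.639, -0, 72.044, -1.146], TCP at [236.985, 523.913, 175.276] pointing down, gripper open.
Joint ranges: [-177.97, 177.97], [-48.28, 115.42], [12.27, 149.76], [-77.06, 257.06], [2.81, 150.46], [-146.56, 146.56]. Speed limits (degrees/s): [147.25, 147.25, 180, 180, 180, 180].

### API

Orientations are given as [roll, pitch, yaw] about the fixed x, y, z axes, in that order (R = Rz(yaw) Ry(pitch) Rx(roll)).
In Python, from workcell import state, grab_frame, job_done, masks_of, landmark_of, pinch_z gives the robot as it stands. The module is installed in compiled form; this text tells all that it offers.
- The arm moves only by the tool move_arm, never from a script. Its argument "plan" is a list of rows, each an object of numbers: "x", "y", "z": the shift along the tool's x, y, z in mm; "rx", "ry", "rz": the turn, a rotation vector about the tool's x, y, z in rad. A call has 1 to 10 rows; each row shifts and turns the commanded pose from where the row before left it, along the tool's axes as they then stand; what a row does not reach is not made up. A row lasts 1/10 s, in which the tool goes at most 50 mm and 8.59 degrees, less where a joint would pass 70% of its speed; a pose out of reach is approached as far as the arm can. A call is refused whole if a number of a shift passes 50 or a number of a turn 0.15, either way. A call with a gripper value outside its range is refused whole. "grip" is the opening, from 0 (shut) to 1 (fully open), set as the call begins (left out, the last holds). The fingers move at their own pace and stop on an object; "squeeze" is the grip in N (left out, the last holds). Time passes only in rows, so rows that do not move let the fingers close. It gives the time, the measured TCP pose, the force, the opening and the grip force at its end, in the units of the state.
- state(): the state, without advancing time (a new reading comes with each control period).
- grab_frame(name): name is "scene" or "top"; returns a dict with "img" (480x640x3 uint8, red, green, blue), "z_map" (480x640 float32, mm along the optical axis (not along the pixel's ray), 0 where there is no reading), "fx", "fy", "cx", "cy" (pixels), "rvec" (rotation vector, rad) and "tvec" (3), from world to camera coordinates, as OpenCV has them. Camera axes: x right, y down, z forward; pixel columns grow to the right and rows downward; lengths in mm; the calibration is good to about 2 mm. A picture is of the moment at which its call begins.
- job_done(): hands the job in; it is judged then, once.
Trained networks look in the newest picture that a camera, given by its name, has taken for a name from the list of things; names that differ only in an ending like _2 or _b are one class to them, and where a whole thing is asked for, a point or a joint stands for the part that bears it (a point fixed in the world has none). Each returns a list of dicts, best first, with "p" (0 to 1); they miss things now and then, are a little off and sometimes report something else, mostly with a low value. They report only what shows in the picture. A call takes as long as a camera call.
- masks_of(camera, label): "pixels" (480x640 bool, what is visible of it) and "box" ([centre column, centre row, width, height] in pixels, round what is visible of it).
- landmark_of(camera, label): "point" ([column, row] in pixels: a listed point, or the origin of a listed thing).
The state is a dict: "time_s": time; "qpos": joint angles; "qvel": joint speeds; "effort": joint torques, N m; "ee_pos": TCP position; "ee_rot": TCP orientation; "force": force on the tool from outside, world axes, zero at the start; "torque": the same for the moment, N m; "gripper_width": finger opening in mm; "gripper_force": force on a finger pad.
Only numpy, scipy, OpenCV 4.12 (cv2) and the standard library are available. Lean on these libraries where they do the work, as an engineer would, in place of code of your own. Each camera call takes 0.05 s, during which the arm holds its last target. There are 200 camera calls.

## Working session

There is one attempt and no reset: what is moved stays moved. The work goes in short steps, Python scripts to look and compute and a tool call to move; the robot and the scene stay as the last step left them, time stands still between calls to the robot, and variables do not carry over. Pictures are saved under pics/ and viewed, at most 10 in all, crops included, and the job is handed in when it is done.

Besides the shell and the picture viewer there is one more tool, called after ">>>" as name(argument=value, ...) on one line, values as JSON. move_arm: Moves the arm, as the interface text tells. Its arguments: {"type":"object","properties":{"plan":{"type":"array","items":{"type":"object","properties":{"x":{"type":"number"},"y":{"type":"number"},"z":{"type":"number"},"rx":{"type":"number"},"ry":{"type":"number"},"rz":{"type":"number"}}}},"grip":{"type":"number"},"squeeze":{"type":"number"}},"required":["plan"]}

```bash
mkdir -p pics; cat > h.py <<'E'
import numpy as np, cv2
from workcell import *
def ray(f,p):
    R=cv2.Rodrigues(np.array(f["rvec"],float))[0]; t=np.array(f["tvec"],float).ravel()
    d=R.T@np.array([(p[0]-f["cx"])/f["fx"],(p[1]-f["cy"])/f["fy"],1.]); return -R.T@t,d
def at(f,p,z): 
    o,d=ray(f,p); return o+d*z
def tri(a,b):
    (o1,d1),(o2,d2)=a,b; s=np.linalg.lstsq(np.c_[d1,-d2],o2-o1,rcond=None)[0]
    p,q=o1+d1*s[0],o2+d2*s[1]; return (p+q)/2,np.linalg.norm(p-q)
E
python3 - <<'E'
from h import *
np.set_printoptions(precision=1,suppress=True)
F={}
for c in("scene","top"):
    F[c]=f=grab_frame(c); cv2.imwrite(f"pics/{c}1.png",f["img"][:,:,::-1])
    print(c,ray(f,(320,240)))
    for l in("frame_handle","spare_handle"):
        for r in landmark_of(c,l)[:3]:
            u,v=map(int,r["point"]); z=f["z_map"][max(v,0):v+1,u]
            print(c,l,r["p"],r["point"],at(f,r["point"],z[0]) if len(z) else None)
        for r in masks_of(c,l)[:3]:
            print(' mask',l,r["p"],r["box"])
print(state(),pinch_z)
E
```

```text
scene (array([ 445.1, -308.5, 1084.6]), array([ 0.1,  0.3, -0.9]))
scene frame_handle 0.79 [320.7, 132.1] [542.5 165.8 285.8]
 mask frame_handle 0.9 [323.2, 157.3, 46.0, 120.7]
scene spare_handle 0.72 [348.8, 397.4] [ 499.6 -264.6  215. ]
 mask spare_handle 0.79 [347.9, 402.4, 29.9, 136.5]
top (array([418.3,  -9.8, 921. ]), array([ 0.1,  0. , -1. ]))
top frame_handle 0.75 [203.0, 198.6] [544.9 171.5 290.7]
 mask frame_handle 0.68 [218.6, 210.1, 146.8, 33.7]
top spare_handle 0.66 [484.1, 236.3] [ 498.9 -259.7  214.6]
 mask spare_handle 0.58 [472.9, 240.9, 133.7, 28.7]
{'time_s': 0.5, 'qpos': array([64.5, 18.3, 89.6, -0. , 72. , -1.1]), 'qvel': array([-0. , -0.2, -0. ,  0.1,  0. ,  0. ]), 'effort': array([ -0. , -41.2, -23.2,   0.1,   0. ,  -0. ]), 'ee_pos': array([237. , 523.9, 175.2]), 'ee_rot': array([-180. ,    0. ,  155.7]), 'force': array([-0.1, -0.8,  0.2]), 'torque': array([-0., -0., -0.]), 'gripper_force': 0.0, 'gripper_width': 91.17189250290957} 18.8
```

View pics/scene1.png

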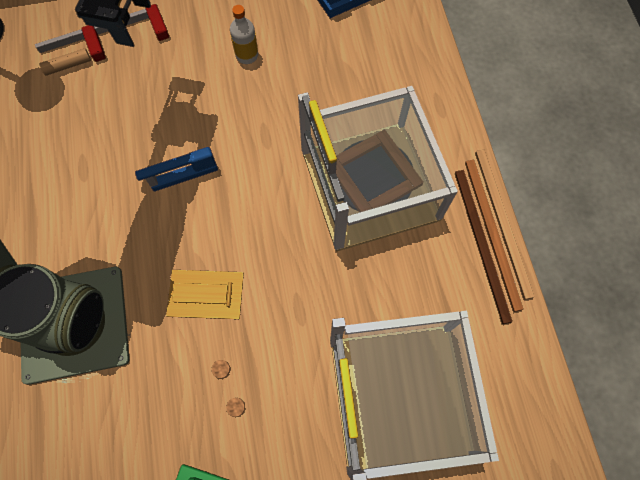

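View pics/top1.png

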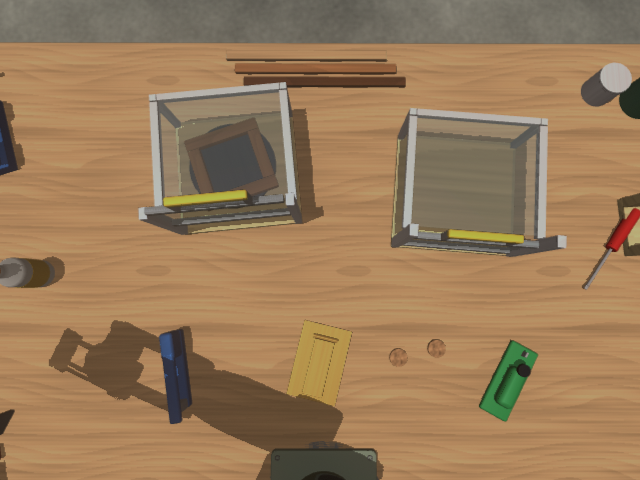

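```bash
python3 - <<'E'
from h import *
np.set_printoptions(precision=1,suppress=True)
for c in("scene","top"):
    f=grab_frame(c); im=cv2.cvtColor(f["img"],cv2.COLOR_RGB2HSV)
    m=cv2.inRange(im,(20,120,80),(35,255,255))
    n,l,s,ce=cv2.connectedComponentsWithStats(m)
    for i in range(1,n):
        if s[i,4]<150: continue
        v,u=np.nonzero((l==i)&(f["z_map"]>0))
        P=np.array([at(f,(a,b),f["z_map"][b,a]) for a,b in zip(u,v)])
        zt=np.percentile(P[:,2],80); Q=P[abs(P[:,2]-zt)<6]
        rect=cv2.minAreaRect(Q[:,:2].astype(np.float32))
        w,V=np.linalg.eigh(np.cov(Q[:,:2].T)); d=V[:,1]; d=d*np.sign(d[1])
        print(c,s[i],ce[i],"top z",zt,np.median(Q[:,2]),"rect",np.array(rect[0]),np.array(rect[1]),rect[2],"yaw",np.degrees(np.arctan2(-d[0],d[1])))
E
```

```text
scene [309 100  28  63 556] [322.4 131.3] top z 289.3131990728086 287.9574544781175 rect [545.6 169.5] [ 14.3 120.6] 5.6802802085876465 yaw 5.791146316965311
scene [172 294  69  25 882] [213.1 305.8] top z 7.671575323250182 4.8904982520209614 rect [265.4 -16.3] [ 50.7 138.5] 76.4251480102539 yaw 70.05588404158352
scene [339 358  20  81 735] [348.3 398.2] top z 214.97252721253437 213.69486504131487 rect [ 498.8 -263.7] [121.5  14.1] 85.44803619384766 yaw -4.540425226977829
top [163 190  84  17 862] [204.6 198. ] top z 289.9572558956944 288.97505966340293 rect [547.1 170.4] [ 14.3 121.8] 5.903580188751221 yaw 5.614675430101001
top [447 229  77  15 693] [485.1 235.9] top z 215.2533735299119 214.14273656286286 rect [ 500.1 -262.7] [120.6  14.2] 85.25579071044922 yaw -4.6382969391610676
top [ 287  320   65   84 3272] [318.2 361.1] top z 8.533486811482021 5.55438572466926 rect [268.5   8.6] [ 98.3 148. ] 76.12176513671875 yaw 69.74141071100898
```

The sashes are at about 87 mm (frame, on the left, yaw 5.7°) and 13 mm (spare, on the right, yaw −4.6°), and both views agree. In the scene picture the bars are at (322,131) and (348,398). In the top picture they are at (204,198) and (485,236). The oak frame shows in the left hood. I'll lift and turn first.

>>> move_arm(plan=[{"z": -45}, {"z": -45, "rz": 0.15}, {"z": -45, "rz": 0.15}, {"z": -35, "rz": 0.15}, {"rz": 0.15}, {"rz": 0.15}, {"rz": 0.15}, {"rz": 0.147}], grip=1, squeeze=25)

```text
schema error: expected keys x, y, z, rx, ry, rz
```

```bash
cat >> h.py <<'E'
from scipy.spatial.transform import Rotation as Ro
def togo(p,yaw):
    s=state(); R=Ro.from_euler('xyz',s["ee_rot"],degrees=True); T=Ro.from_euler('xyz',[180,0,yaw],degrees=True)
    print(s["time_s"],s["ee_pos"],s["ee_rot"],"shift",(R.inv().apply(np.array(p)-s["ee_pos"])).round(1),"rot",(R.inv()*T).as_rotvec().round(3),"F",s["force"].round(1),s["gripper_width"],s["qpos"].round(0))
E
python3 -c "
from h import *
togo([546.4,170,345],95.7)"
```

```text
0.6 [236.99208621 523.90277627 175.28445908] [ 1.79994863e+02 -6.10335955e-04  1.55659358e+02] shift [-427.8 -194.9 -169.7] rot [ 0.    -0.     1.046] F [-0.2 -0.3  0.5] 91.24678279221291 [65. 18. 90.  0. 72. -1.]
```

>>> move_arm(plan=[{"x": 0, "y": 0, "z": -45, "rx": 0, "ry": 0, "rz": 0}, {"x": 0, "y": 0, "z": -45, "rx": 0, "ry": 0, "rz": 0.15}, {"x": 0, "y": 0, "z": -45, "rx": 0, "ry": 0, "rz": 0.15}, {"x": 0, "y": 0, "z": -35, "rx": 0, "ry": 0, "rz": 0.15}, {"x": 0, "y": 0, "z": 0, "rx": 0, "ry": 0, "rz": 0.15}, {"x": 0, "y": 0, "z": 0, "rx": 0, "ry": 0, "rz": 0.15}, {"x": 0, "y": 0, "z": 0, "rx": 0, "ry": 0, "rz": 0.15}, {"x": 0, "y": 0, "z": 0, "rx": 0, "ry": 0, "rz": 0.147}], grip=1, squeeze=25)

```text
time_s: 1.4
ee_pos: [236.9, 523.9, 345.3]
ee_rot: [180.0, -0.0, 95.3]
force: [-0.3, 0.2, -1.1]
gripper_width: 91.2
gripper_force: 0.0
```

```bash
python3 -c "
from h import *
togo([546.4,170,345],95.7)"
```

```text
1.4 [236.93824534 523.87207559 345.32624518] [ 1.79996836e+02 -7.24794741e-03  9.53224349e+01] shift [-3.811e+02  2.753e+02  3.000e-01] rot [ 0.    -0.    -0.007] F [-0.3  0.2 -1.1] 91.23110602414154 [65. 15. 70.  0. 95. 59.]
```

>>> move_arm(plan=[{"x": -38, "y": 27.5, "z": 0, "rx": 0, "ry": 0, "rz": 0}, {"x": -38, "y": 27.5, "z": 0, "rx": 0, "ry": 0, "rz": 0}, {"x": -38, "y": 27.5, "z": 0, "rx": 0, "ry": 0, "rz": 0}, {"x": -38, "y": 27.5, "z": 0, "rx": 0, "ry": 0, "rz": 0}, {"x": -38, "y": 27.5, "z": 0, "rx": 0, "ry": 0, "rz": 0}, {"x": -38, "y": 27.5, "z": 0, "rx": 0, "ry": 0, "rz": 0}, {"x": -38, "y": 27.5, "z": 0, "rx": 0, "ry": 0, "rz": 0}, {"x": -38, "y": 27.5, "z": 0, "rx": 0, "ry": 0, "rz": 0}, {"x": -38, "y": 27.5, "z": 0, "rx": 0, "ry": 0, "rz": 0}, {"x": -38, "y": 27.5, "z": 0, "rx": 0, "ry": 0, "rz": -0.007}])

```text
time_s: 2.4
ee_pos: [549.2, 171.3, 345.5]
ee_rot: [180.0, -0.0, 96.1]
force: [0.1, 0.6, 0.1]
gripper_width: 91.3
gripper_force: 0.0
```

```bash
python3 -c "
from h import *
f=grab_frame('scene'); cv2.imwrite('pics/s2.png',f['img'][:,:,::-1])
togo([546.4,170,264],95.7)"
```

```text
2.45 [553.86728667 165.29262242 344.24970595] [179.83969482   0.35289543  95.72936278] shift [ 5.9 -7.2 80.2] rot [0.003 0.006 0.001] F [ 2.7 -3.3 -0.6] 91.34131517205257 [16. 16. 70. -0. 95. 10.]
```

View pics/s2.png

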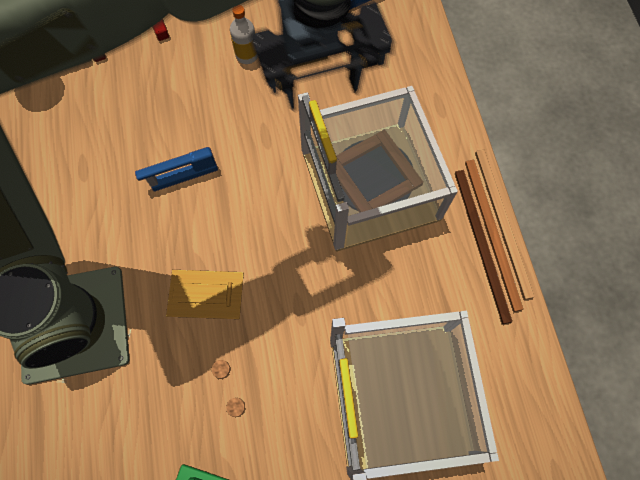

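The fingers straddle the bar's line, and the arm was still settling when the picture was taken. I'll let it settle and check the projection.

>>> move_arm(plan=[{"x": 0, "y": 0, "z": 0, "rx": 0, "ry": 0, "rz": 0}, {"x": 0, "y": 0, "z": 0, "rx": 0, "ry": 0, "rz": 0}, {"x": 0, "y": 0, "z": 0, "rx": 0, "ry": 0, "rz": 0}])

```text
time_s: 2.75
ee_pos: [547.4, 174.0, 345.6]
ee_rot: [180.0, -0.0, 96.2]
force: [0.6, 0.2, 1.4]
gripper_width: 91.1
gripper_force: 0.0
```

```bash
python3 -c "
from h import *
f=grab_frame('scene');s=state();p=s['ee_pos'];R=Ro.from_euler('xyz',s['ee_rot'],degrees=True)
for q in (p,p+R.apply([0,45,0]),p-R.apply([0,45,0]),np.array([546.4,170,283])): print(cv2.projectPoints(q,np.array(f['rvec']),np.array(f['tvec']),np.array([[f['fx'],0,f['cx']],[0,f['fy'],f['cy']],[0,0,1]]),None)[0].ravel())
togo([546.4,170,264],95.7)"
```

```text
[322.72418297 107.20712564]
[349.44123509  99.91091872]
[295.71577597 114.58289919]
[322.47677679 130.45975562]
2.8 [547.38403017 174.08172789 345.64393124] [ 1.79976712e+02 -2.54319923e-02  9.61806357e+01] shift [-4.  -1.5 81.6] rot [ 0.    -0.     0.008] F [-0.3 -0.2 -0.6] 91.1582709861395 [16. 15. 70.  0. 95. 10.]
```

>>> move_arm(plan=[{"x": -4, "y": -1.5, "z": 0, "rx": 0, "ry": 0, "rz": 0.008}, {"x": 0, "y": 0, "z": 25, "rx": 0, "ry": 0, "rz": 0}, {"x": 0, "y": 0, "z": 25, "rx": 0, "ry": 0, "rz": 0}, {"x": 0, "y": 0, "z": 20, "rx": 0, "ry": 0, "rz": 0}, {"x": 0, "y": 0, "z": 11.5, "rx": 0, "ry": 0, "rz": 0}, {"x": 0, "y": 0, "z": 0, "rx": 0, "ry": 0, "rz": 0}, {"x": 0, "y": 0, "z": 0, "rx": 0, "ry": 0, "rz": 0}])

```text
time_s: 3.5
ee_pos: [547.4, 169.1, 264.7]
ee_rot: [179.9, -0.0, 95.6]
force: [-0.8, -0.3, 0.9]
gripper_width: 91.4
gripper_force: 0.0
```

>>> move_arm(plan=[{"x": 0, "y": 0, "z": 0, "rx": 0, "ry": 0, "rz": 0}, {"x": 0, "y": 0, "z": 0, "rx": 0, "ry": 0, "rz": 0}, {"x": 0, "y": 0, "z": 0, "rx": 0, "ry": 0, "rz": 0}, {"x": 0, "y": 0, "z": 0, "rx": 0, "ry": 0, "rz": 0}, {"x": 0, "y": 0, "z": 0, "rx": 0, "ry": 0, "rz": 0}, {"x": 0, "y": 0, "z": 0, "rx": 0, "ry": 0, "rz": 0}, {"x": 0, "y": 0, "z": 0, "rx": 0, "ry": 0, "rz": 0}, {"x": 0, "y": 0, "z": 0, "rx": 0, "ry": 0, "rz": 0}], grip=0, squeeze=20)

```text
time_s: 4.3
ee_pos: [547.1, 168.8, 263.7]
ee_rot: [-180.0, -0.0, 95.6]
force: [0.2, 0.1, -0.2]
gripper_width: 30.1
gripper_force: 0.0
```

>>> move_arm(plan=[{"x": 0, "y": 0, "z": 0, "rx": 0, "ry": 0, "rz": 0}, {"x": 0, "y": 0, "z": 0, "rx": 0, "ry": 0, "rz": 0}, {"x": 0, "y": 0, "z": 0, "rx": 0, "ry": 0, "rz": 0}, {"x": 0, "y": 0, "z": 0, "rx": 0, "ry": 0, "rz": 0}, {"x": 0, "y": 0, "z": 0, "rx": 0, "ry": 0, "rz": 0}])

```text
time_s: 4.8
ee_pos: [547.1, 168.8, 263.7]
ee_rot: [-180.0, -0.0, 95.6]
force: [0.5, 0.2, -0.1]
gripper_width: 0.2
gripper_force: 0.0
```

The gripper closed on nothing, so I'll look again.

```bash
python3 -c "
from h import *
a=[]
for c in('scene','top'):
    f=grab_frame(c); im=f['img'][:,:,::-1]
    im=im[40:260,230:500] if c=='scene' else im[60:280,90:360]
    a.append(cv2.resize(im,(400,326),interpolation=cv2.INTER_CUBIC))
    print(c,[ (l,[(r['p'],r['point'],at(f,r['point'],f['z_map'][int(r['point'][1]),int(r['point'][0])]).round(1)) for r in landmark_of(c,l)]) for l in('frame_handle','spare_handle')])
cv2.imwrite('pics/s3.png',np.hstack(a))
"
```

```text
scene [('frame_handle', [(0.9, [322.2, 130.5], array([541.6, 149.4, 317.5]))]), ('spare_handle', [(0.6, [346.7, 394.6], array([ 497.4, -259.8,  214.3]))])]
top [('frame_handle', [(0.63, [202.3, 199.0], array([523.5, 142.4, 394.7]))]), ('spare_handle', [(0.84, [483.7, 233.8], array([ 503. , -259.4,  214.2]))])]
```

View pics/s3.png

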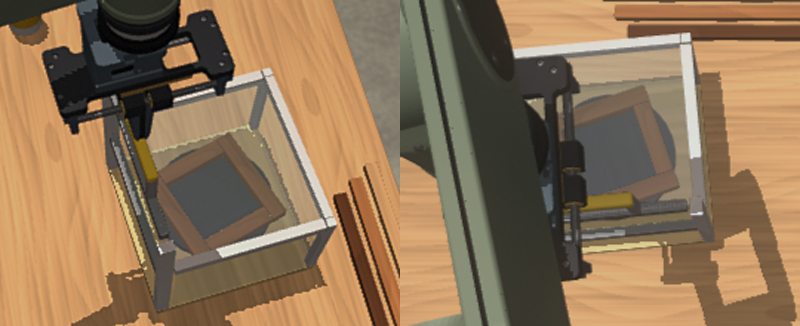

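```bash
python3 - <<'E'
from h import *
np.set_printoptions(precision=1,suppress=True)
for c in("scene","top"):
    f=grab_frame(c); im=cv2.cvtColor(f["img"],cv2.COLOR_RGB2HSV)
    m=cv2.inRange(im,(20,120,60),(35,255,255))
    n,l,s,ce=cv2.connectedComponentsWithStats(m)
    for i in range(1,n):
        if s[i,4]<40: continue
        v,u=np.nonzero((l==i)&(f["z_map"]>0))
        P=np.array([at(f,(a,b),f["z_map"][b,a]) for a,b in zip(u,v)])
        print(c,s[i],np.percentile(P,[5,50,95],axis=0).ravel())
    K=np.array([[f['fx'],0,f['cx']],[0,f['fy'],f['cy']],[0,0,1]])
    s=state()
    print(cv2.projectPoints(np.array([s['ee_pos'],s['ee_pos']+[0,0,19],s['ee_pos']+[0,0,60]]),np.array(f['rvec']),np.array(f['tvec']),K,None)[0].reshape(-1,2))
    cv2.imwrite(f'pics/{c}4.png',cv2.resize(f["img"][90:190,270:390,::-1] if c=='scene' else f["img"][150:250,140:260,::-1],None,fx=5,fy=5))
print(s)
E
```

```text
scene [238  51  19   8  76] [428.3 550.2  24.2 445.6 554.1  30.9 463.  560.5  41.4]
scene [313 119  24  45 292] [538.  109.9 281.3 547.6 136.2 287.5 555.6 173.9 290.8]
scene [205 271  38   8  69] [280.2  30.1   0.2 319.6  42.7   3.7 347.8  54.9   7.1]
scene [187 287  37   5 131] [237.6   8.4   5.6 263.5  16.6   8.4 299.2  25.4  11.8]
scene [190 294  20   3  43] [239.4   0.7   5.5 254.7   5.    9.2 272.9  10.   11.9]
scene [339 358  20  80 734] [ 490.6 -318.1  209.9  498.7 -265.2  213.5  507.4 -209.4  216.2]
[[323.  136.9]
 [323.1 131.1]
 [323.2 117.7]]
top [211 190  37  13 337] [542.2 111.5 282.8 549.1 131.6 288.8 556.7 153.8 291.1]
top [447 229  77  15 690] [ 491.5 -316.2  209.4  499.5 -261.6  214.   507.6 -206.9  216.2]
top [ 287  320   42   75 1439] [231.1   2.9   1.8 272.3  32.8   5.3 335.7  62.6  10.7]
[[209.8 200.7]
 [206.4 198.2]
 [198.2 192.3]]
{'time_s': 5.2, 'qpos': array([16. , 15.8, 80.7,  0. , 83.6, 10.4]), 'qvel': array([-0. ,  0.1, -0. ,  0.1,  0.2,  0.1]), 'effort': array([ -0. , -40.2, -24.6,   0.1,   0. ,  -0. ]), 'ee_pos': array([547.1, 168.8, 263.8]), 'ee_rot': array([180. ,  -0. ,  95.6]), 'force': array([-0.1,  0.1, -0.9]), 'torque': array([-0.1,  0.1, -0. ]), 'gripper_force': 0.0, 'gripper_width': 0.48650846022441496}
```

View pics/scene4.png

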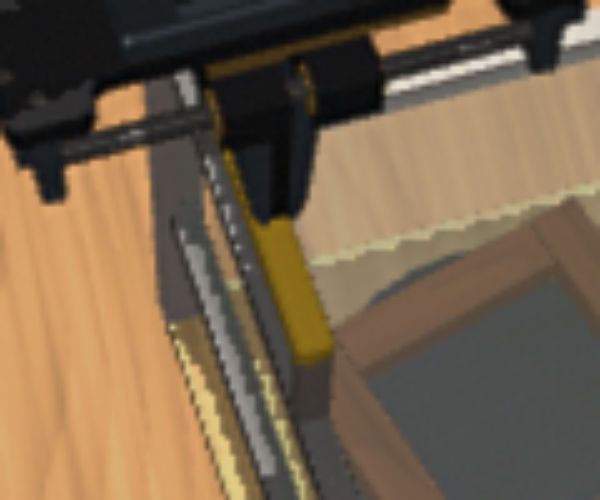

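```bash
python3 - <<'E'
from h import *
np.set_printoptions(precision=0,suppress=True,linewidth=200)
f=grab_frame("scene")
for v in range(108,150,3):
    print(v,[ (u,*at(f,(u,v),f["z_map"][v,u]).round().astype(int)) for u in range(313,336,3)])
f2=grab_frame("top")
for a,b in (((320.7,132.1),(203,198.6)),((322.4,131.3),(204.6,198))): print(tri(ray(f,a),ray(f2,b)))
print(tri(ray(f,(348.3,398.2)),ray(f2,(485.1,235.9))))
E
```

```text
108 [(313, np.int64(525), np.int64(136), np.int64(406)), (316, np.int64(529), np.int64(137), np.int64(404)), (319, np.int64(533), np.int64(134), np.int64(407)), (322, np.int64(538), np.int64(136), np.int64(402)), (325, np.int64(542), np.int64(133), np.int64(405)), (328, np.int64(548), np.int64(137), np.int64(398)), (331, np.int64(552), np.int64(136), np.int64(398)), (334, np.int64(555), np.int64(132), np.int64(403))]
111 [(313, np.int64(524), np.int64(133), np.int64(403)), (316, np.int64(529), np.int64(132), np.int64(403)), (319, np.int64(533), np.int64(131), np.int64(404)), (322, np.int64(445), np.int64(-308), np.int64(1085)), (325, np.int64(541), np.int64(129), np.int64(404)), (328, np.int64(546), np.int64(129), np.int64(402)), (331, np.int64(552), np.int64(134), np.int64(393)), (334, np.int64(555), np.int64(130), np.int64(398))]
114 [(313, np.int64(524), np.int64(132), np.int64(396)), (316, np.int64(528), np.int64(129), np.int64(401)), (319, np.int64(532), np.int64(129), np.int64(399)), (322, np.int64(537), np.int64(129), np.int64(397)), (325, np.int64(541), np.int64(130), np.int6
[... 4277 characters left out ...]
np.int64(554), np.int64(138), np.int64(290)), (334, np.int64(580), np.int64(218), np.int64(146))]
147 [(313, np.int64(538), np.int64(219), np.int64(146)), (316, np.int64(540), np.int64(200), np.int64(177)), (319, np.int64(540), np.int64(168), np.int64(234)), (322, np.int64(545), np.int64(165), np.int64(237)), (325, np.int64(544), np.int64(135), np.int64(288)), (328, np.int64(548), np.int64(134), np.int64(289)), (331, np.int64(553), np.int64(132), np.int64(290)), (334, np.int64(578), np.int64(209), np.int64(150))]
(array([547., 177., 268.]), np.float64(4.929922597838798))
(array([548., 173., 276.]), np.float64(2.0087421399100704))
(array([ 500., -265.,  204.]), np.float64(1.5070393362633827))
```

View pics/top4.png

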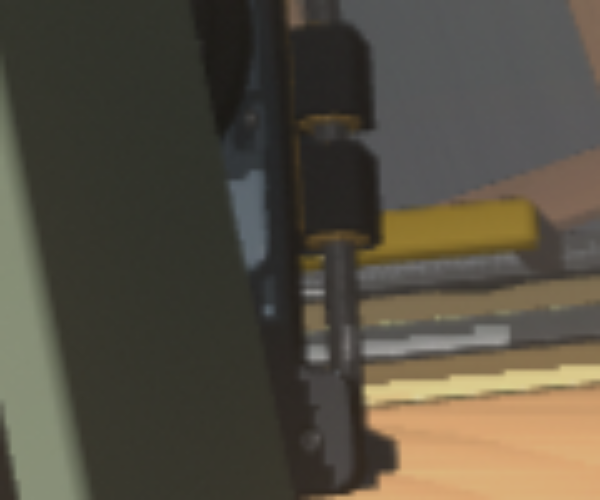

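The depth map shows the shut fingertips at z≈305, above the bar's top at 290, while the reported TCP is 264. So the reported tool height is about 40 mm too low, although x and y agree. I'll open, go down 40 mm and grip by vision.

>>> move_arm(plan=[{"x": 0, "y": 0, "z": 0, "rx": 0, "ry": 0, "rz": 0}, {"x": 0, "y": 0, "z": 0, "rx": 0, "ry": 0, "rz": 0}, {"x": 0, "y": 0, "z": 0, "rx": 0, "ry": 0, "rz": 0}, {"x": 0, "y": 0, "z": 0, "rx": 0, "ry": 0, "rz": 0}, {"x": 0, "y": 0, "z": 0, "rx": 0, "ry": 0, "rz": 0}, {"x": 0, "y": 0, "z": 0, "rx": 0, "ry": 0, "rz": 0}, {"x": 0, "y": 0, "z": 0, "rx": 0, "ry": 0, "rz": 0}], grip=0.7)

```text
time_s: 6.0
ee_pos: [547.1, 168.8, 263.8]
ee_rot: [180.0, -0.0, 95.6]
force: [-0.2, 0.8, 0.3]
gripper_width: 53.4
gripper_force: 0.0
```

>>> move_arm(plan=[{"x": 0, "y": 0, "z": 10, "rx": 0, "ry": 0, "rz": 0}, {"x": 0, "y": 0, "z": 10, "rx": 0, "ry": 0, "rz": 0}, {"x": 0, "y": 0, "z": 10, "rx": 0, "ry": 0, "rz": 0}, {"x": 0, "y": 0, "z": 8, "rx": 0, "ry": 0, "rz": 0}, {"x": 0, "y": 0, "z": 0, "rx": 0, "ry": 0, "rz": 0}, {"x": 0, "y": 0, "z": 0, "rx": 0, "ry": 0, "rz": 0}])

```text
time_s: 6.6
ee_pos: [547.1, 168.8, 225.6]
ee_rot: [-180.0, -0.0, 95.6]
force: [0.7, -0.2, 0.2]
gripper_width: 63.8
gripper_force: 0.0
```

>>> move_arm(plan=[{"x": 0, "y": 0, "z": 0, "rx": 0, "ry": 0, "rz": 0}, {"x": 0, "y": 0, "z": 0, "rx": 0, "ry": 0, "rz": 0}, {"x": 0, "y": 0, "z": 0, "rx": 0, "ry": 0, "rz": 0}, {"x": 0, "y": 0, "z": 0, "rx": 0, "ry": 0, "rz": 0}, {"x": 0, "y": 0, "z": 0, "rx": 0, "ry": 0, "rz": 0}, {"x": 0, "y": 0, "z": 0, "rx": 0, "ry": 0, "rz": 0}, {"x": 0, "y": 0, "z": 0, "rx": 0, "ry": 0, "rz": 0}, {"x": 0, "y": 0, "z": 0, "rx": 0, "ry": 0, "rz": 0}], grip=0)

```text
time_s: 7.4
ee_pos: [547.1, 168.8, 225.8]
ee_rot: [180.0, 0.0, 95.6]
force: [0.2, 0.2, 0.1]
gripper_width: 13.8
gripper_force: 20.0
```

The bar is held. Pulling down.

>>> move_arm(plan=[{"x": 0, "y": 0, "z": 10, "rx": 0, "ry": 0, "rz": 0}, {"x": 0, "y": 0, "z": 14, "rx": 0, "ry": 0, "rz": 0}, {"x": 0, "y": 0, "z": 14, "rx": 0, "ry": 0, "rz": 0}, {"x": 0, "y": 0, "z": 14, "rx": 0, "ry": 0, "rz": 0}, {"x": 0, "y": 0, "z": 14, "rx": 0, "ry": 0, "rz": 0}, {"x": 0, "y": 0, "z": 10, "rx": 0, "ry": 0, "rz": 0}, {"x": 0, "y": 0, "z": 4, "rx": 0, "ry": 0, "rz": 0}, {"x": 0, "y": 0, "z": 0, "rx": 0, "ry": 0, "rz": 0}])

```text
time_s: 8.2
ee_pos: [547.1, 168.8, 144.9]
ee_rot: [-180.0, 0.0, 95.6]
force: [1.0, 0.9, -1.2]
gripper_width: 13.7
gripper_force: 20.0
```

>>> move_arm(plan=[{"x": 0, "y": 0, "z": 2, "rx": 0, "ry": 0, "rz": 0}, {"x": 0, "y": 0, "z": 2, "rx": 0, "ry": 0, "rz": 0}, {"x": 0, "y": 0, "z": 2, "rx": 0, "ry": 0, "rz": 0}, {"x": 0, "y": 0, "z": 1, "rx": 0, "ry": 0, "rz": 0}, {"x": 0, "y": 0, "z": 0, "rx": 0, "ry": 0, "rz": 0}])

```text
time_s: 8.7
ee_pos: [547.2, 168.9, 139.5]
ee_rot: [180.0, -0.0, 95.6]
force: [-1.0, -1.0, 5.6]
gripper_width: 13.8
gripper_force: 20.0
```

>>> move_arm(plan=[{"x": 0, "y": 0, "z": 1.5, "rx": 0, "ry": 0, "rz": 0}, {"x": 0, "y": 0, "z": 1.5, "rx": 0, "ry": 0, "rz": 0}, {"x": 0, "y": 0, "z": 0, "rx": 0, "ry": 0, "rz": 0}, {"x": 0, "y": 0, "z": 0, "rx": 0, "ry": 0, "rz": 0}])

```text
time_s: 9.1
ee_pos: [547.4, 168.9, 139.5]
ee_rot: [179.8, -0.0, 95.6]
force: [-6.0, -1.0, 20.0]
gripper_width: 13.7
gripper_force: 20.0
```

It is at the stop (20 N, no motion). I'll relax, release and rise.

>>> move_arm(plan=[{"x": 0, "y": 0, "z": -3, "rx": 0, "ry": 0, "rz": 0}, {"x": 0, "y": 0, "z": 0, "rx": 0, "ry": 0, "rz": 0}])

```text
time_s: 9.3
ee_pos: [547.2, 168.8, 139.6]
ee_rot: [179.9, -0.0, 95.6]
force: [-2.5, -0.6, 7.1]
gripper_width: 13.8
gripper_force: 20.0
```

>>> move_arm(plan=[{"x": 0, "y": 0, "z": 0, "rx": 0, "ry": 0, "rz": 0}, {"x": 0, "y": 0, "z": 0, "rx": 0, "ry": 0, "rz": 0}, {"x": 0, "y": 0, "z": 0, "rx": 0, "ry": 0, "rz": 0}, {"x": 0, "y": 0, "z": 0, "rx": 0, "ry": 0, "rz": 0}, {"x": 0, "y": 0, "z": 0, "rx": 0, "ry": 0, "rz": 0}, {"x": 0, "y": 0, "z": 0, "rx": 0, "ry": 0, "rz": 0}], grip=0.7)

```text
time_s: 9.9
ee_pos: [547.1, 168.9, 138.6]
ee_rot: [-180.0, -0.0, 95.6]
force: [0.7, -0.4, 0.7]
gripper_width: 59.0
gripper_force: 0.0
```

>>> move_arm(plan=[{"x": 0, "y": 0, "z": -20, "rx": 0, "ry": 0, "rz": 0}, {"x": 0, "y": 0, "z": -30, "rx": 0, "ry": 0, "rz": 0}, {"x": 0, "y": 0, "z": -40, "rx": 0, "ry": 0, "rz": 0}, {"x": 0, "y": 0, "z": -40, "rx": 0, "ry": 0, "rz": 0}, {"x": 0, "y": 0, "z": 0, "rx": 0, "ry": 0, "rz": 0}])

```text
time_s: 10.4
ee_pos: [550.1, 169.7, 275.1]
ee_rot: [179.3, -0.1, 95.6]
force: [-0.8, -0.5, -0.9]
gripper_width: 63.5
gripper_force: 0.0
```

```bash
python3 -c "
from h import *
togo([499.6,-263.5,268],85.4)"
```

```text
10.4 [550.06721046 169.69041563 275.07458553] [ 1.79303913e+02 -1.36302751e-01  9.56112822e+01] shift [-426.2  -92.6    4.9] rot [ 0.012 -0.003  0.178] F [-0.8 -0.5 -0.9] 63.52021179852854 [16. 15. 80.  0. 84. 10.]
```

>>> move_arm(plan=[{"x": -42.5, "y": -9, "z": 0, "rx": 0, "ry": 0, "rz": 0}, {"x": -42.5, "y": -9, "z": 0, "rx": 0, "ry": 0, "rz": 0}, {"x": -42.5, "y": -9, "z": 0, "rx": 0, "ry": 0, "rz": 0}, {"x": -42.5, "y": -9, "z": 0, "rx": 0, "ry": 0, "rz": 0}, {"x": -42.5, "y": -9, "z": 0, "rx": 0, "ry": 0, "rz": 0}, {"x": -42.5, "y": -9, "z": 0, "rx": 0, "ry": 0, "rz": 0}, {"x": -42.5, "y": -9, "z": 0, "rx": 0, "ry": 0, "rz": 0}, {"x": -42.5, "y": -9, "z": 0, "rx": 0, "ry": 0, "rz": 0}, {"x": -42.5, "y": -9, "z": 0, "rx": 0, "ry": 0, "rz": 0}, {"x": -42.5, "y": -9, "z": 0, "rx": 0, "ry": 0, "rz": 0}])

```text
time_s: 11.4
ee_pos: [498.4, -264.5, 267.9]
ee_rot: [-180.0, -0.0, 95.6]
force: [-0.2, -0.1, -0.4]
gripper_width: 63.9
gripper_force: 0.0
```

>>> move_arm(plan=[{"x": 0, "y": 0, "z": 0, "rx": 0, "ry": 0, "rz": 0.09}, {"x": 0, "y": 0, "z": 0, "rx": 0, "ry": 0, "rz": 0.088}, {"x": 0, "y": 0, "z": 0, "rx": 0, "ry": 0, "rz": 0}, {"x": 0, "y": 0, "z": 0, "rx": 0, "ry": 0, "rz": 0}, {"x": 0, "y": 0, "z": 0, "rx": 0, "ry": 0, "rz": 0}])

```text
time_s: 11.9
ee_pos: [499.1, -262.6, 268.5]
ee_rot: [-180.0, -0.0, 85.5]
force: [1.1, 0.1, -0.2]
gripper_width: 63.6
gripper_force: 0.0
```

```bash
python3 - <<'E'
from h import *
np.set_printoptions(precision=1,suppress=True)
f=grab_frame("top"); cv2.imwrite('pics/t5.png',f["img"][:,:,::-1])
g=grab_frame("scene"); cv2.imwrite('pics/s5.png',g["img"][:,:,::-1])
for c,f in(("top",f),("scene",g)):
    im=cv2.cvtColor(f["img"],cv2.COLOR_RGB2HSV)
    n,l,s,ce=cv2.connectedComponentsWithStats(cv2.inRange(im,(20,120,60),(35,255,255)))
    for i in range(1,n):
        if s[i,4]<150: continue
        v,u=np.nonzero((l==i)&(f["z_map"]>0))
        P=np.array([at(f,(a,b),f["z_map"][b,a]) for a,b in zip(u,v)])
        print(c,s[i],np.percentile(P,[5,50,90],axis=0).ravel())
togo([499.6,-263.5,148],85.4)
E
```

```text
top [182 201  75  16 667] [537.4 115.4 197.3 546.7 169.7 202.8 553.7 217.8 204.5]
top [447 229  66  14 592] [ 492.9 -299.9  209.5  500.7 -253.1  214.   507.3 -211.5  215.8]
top [ 287  320   65   81 3203] [210.8 -39.4   1.8 271.3  14.7   5.2 327.6  49.5  10. ]
scene [232  39  25  21 299] [421.1 551.3  25.7 443.7 555.7  47.3 464.3 563.9  66.1]
scene [310 127  26  59 483] [536.4 112.3 195.6 545.5 166.9 201.6 553.4 217.  203.7]
scene [210 294  31  25 454] [281.2 -51.6   0.2 313.4 -33.9   3.4 330.4 -14.6   6. ]
12.0 [ 499.2 -262.6  268.7] [180.   -0.   85.5] shift [ -0.9   0.4 120.7] rot [ 0. -0.  0.] F [-0.8 -0.4  0.9] 63.673616495572006 [-29.  15.  81.   0.  84. -24.]
```

View pics/s5.png

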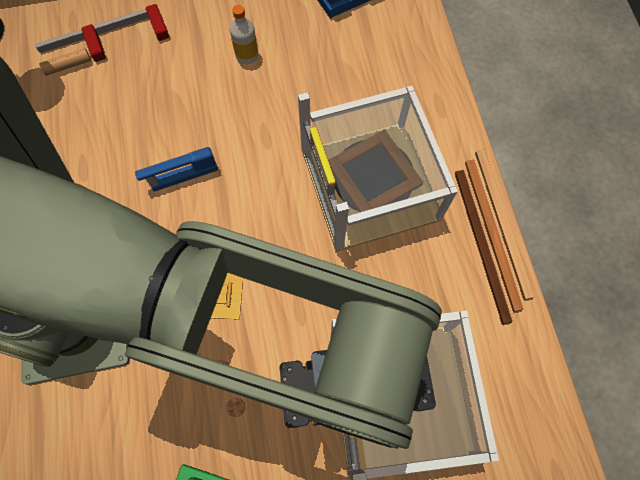

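The frame sash is shut: its bar top measures 202, and the bar shows at (322,156). The gripper is above the spare bar, so I'll descend and grip.

>>> move_arm(plan=[{"x": 0, "y": 0, "z": 25, "rx": 0, "ry": 0, "rz": 0}, {"x": 0, "y": 0, "z": 30, "rx": 0, "ry": 0, "rz": 0}, {"x": 0, "y": 0, "z": 25, "rx": 0, "ry": 0, "rz": 0}, {"x": 0, "y": 0, "z": 15, "rx": 0, "ry": 0, "rz": 0}, {"x": 0, "y": 0, "z": 13, "rx": 0, "ry": 0, "rz": 0}, {"x": 0, "y": 0, "z": 10, "rx": 0, "ry": 0, "rz": 0}, {"x": 0, "y": 0, "z": 0, "rx": 0, "ry": 0, "rz": 0}])

```text
time_s: 12.7
ee_pos: [498.6, -262.5, 149.6]
ee_rot: [-179.9, -0.1, 85.4]
force: [0.5, 0.4, -0.9]
gripper_width: 63.9
gripper_force: 0.0
```

>>> move_arm(plan=[{"x": 0, "y": 0, "z": 0, "rx": 0, "ry": 0, "rz": 0}, {"x": 0, "y": 0, "z": 0, "rx": 0, "ry": 0, "rz": 0}, {"x": 0, "y": 0, "z": 0, "rx": 0, "ry": 0, "rz": 0}, {"x": 0, "y": 0, "z": 0, "rx": 0, "ry": 0, "rz": 0}, {"x": 0, "y": 0, "z": 0, "rx": 0, "ry": 0, "rz": 0}, {"x": 0, "y": 0, "z": 0, "rx": 0, "ry": 0, "rz": 0}, {"x": 0, "y": 0, "z": 0, "rx": 0, "ry": 0, "rz": 0}, {"x": 0, "y": 0, "z": 0, "rx": 0, "ry": 0, "rz": 0}], grip=0)

```text
time_s: 13.5
ee_pos: [500.2, -263.1, 150.9]
ee_rot: [179.9, 0.0, 85.4]
force: [4.3, -0.7, -0.5]
gripper_width: 13.7
gripper_force: 20.0
```

Gripped. Raising.

>>> move_arm(plan=[{"x": 0, "y": 0, "z": -10, "rx": 0, "ry": 0, "rz": 0}, {"x": 0, "y": 0, "z": -14, "rx": 0, "ry": 0, "rz": 0}, {"x": 0, "y": 0, "z": -14, "rx": 0, "ry": 0, "rz": 0}, {"x": 0, "y": 0, "z": -14, "rx": 0, "ry": 0, "rz": 0}, {"x": 0, "y": 0, "z": -14, "rx": 0, "ry": 0, "rz": 0}, {"x": 0, "y": 0, "z": -10, "rx": 0, "ry": 0, "rz": 0}, {"x": 0, "y": 0, "z": -4, "rx": 0, "ry": 0, "rz": 0}, {"x": 0, "y": 0, "z": 0, "rx": 0, "ry": 0, "rz": 0}])

```text
time_s: 14.3
ee_pos: [500.2, -263.1, 231.7]
ee_rot: [179.8, 0.0, 85.4]
force: [5.7, 0.7, 2.8]
gripper_width: 13.8
gripper_force: 20.0
```

>>> move_arm(plan=[{"x": 0, "y": 0, "z": -2, "rx": 0, "ry": 0, "rz": 0}, {"x": 0, "y": 0, "z": -2, "rx": 0, "ry": 0, "rz": 0}, {"x": 0, "y": 0, "z": -2, "rx": 0, "ry": 0, "rz": 0}, {"x": 0, "y": 0, "z": -2, "rx": 0, "ry": 0, "rz": 0}, {"x": 0, "y": 0, "z": 0, "rx": 0, "ry": 0, "rz": 0}])

```text
time_s: 14.8
ee_pos: [500.2, -263.1, 238.4]
ee_rot: [179.9, -0.0, 85.4]
force: [6.3, 0.1, -0.7]
gripper_width: 14.1
gripper_force: 20.0
```

>>> move_arm(plan=[{"x": 0, "y": 0, "z": -1.5, "rx": 0, "ry": 0, "rz": 0}, {"x": 0, "y": 0, "z": -1.5, "rx": 0, "ry": 0, "rz": 0}, {"x": 0, "y": 0, "z": 0, "rx": 0, "ry": 0, "rz": 0}, {"x": 0, "y": 0, "z": 0, "rx": 0, "ry": 0, "rz": 0}])

```text
time_s: 15.2
ee_pos: [500.1, -263.0, 239.4]
ee_rot: [180.0, -0.1, 85.4]
force: [8.3, -1.6, -7.7]
gripper_width: 14.0
gripper_force: 20.0
```

>>> move_arm(plan=[{"x": 0, "y": 0, "z": -1.5, "rx": 0, "ry": 0, "rz": 0}, {"x": 0, "y": 0, "z": -1, "rx": 0, "ry": 0, "rz": 0}, {"x": 0, "y": 0, "z": 0, "rx": 0, "ry": 0, "rz": 0}])

```text
time_s: 15.5
ee_pos: [499.9, -262.9, 239.5]
ee_rot: [-179.9, -0.1, 85.4]
force: [10.3, -2.1, -17.2]
gripper_width: 13.6
gripper_force: 20.0
```

>>> move_arm(plan=[{"x": 0, "y": 0, "z": 3, "rx": 0, "ry": 0, "rz": 0}, {"x": 0, "y": 0, "z": 0, "rx": 0, "ry": 0, "rz": 0}])

```text
time_s: 15.7
ee_pos: [500.1, -263.0, 239.4]
ee_rot: [180.0, -0.0, 85.4]
force: [7.7, -0.9, -6.4]
gripper_width: 14.0
gripper_force: 20.0
```

>>> move_arm(plan=[{"x": 0, "y": 0, "z": 0, "rx": 0, "ry": 0, "rz": 0}, {"x": 0, "y": 0, "z": 0, "rx": 0, "ry": 0, "rz": 0}, {"x": 0, "y": 0, "z": 0, "rx": 0, "ry": 0, "rz": 0}, {"x": 0, "y": 0, "z": 0, "rx": 0, "ry": 0, "rz": 0}, {"x": 0, "y": 0, "z": 0, "rx": 0, "ry": 0, "rz": 0}, {"x": 0, "y": 0, "z": 0, "rx": 0, "ry": 0, "rz": 0}], grip=0.7)

```text
time_s: 16.3
ee_pos: [499.0, -262.9, 241.3]
ee_rot: [-180.0, -0.0, 85.4]
force: [-0.7, 0.4, -0.4]
gripper_width: 59.3
gripper_force: 0.0
```

>>> move_arm(plan=[{"x": 0, "y": 0, "z": -20, "rx": 0, "ry": 0, "rz": 0}, {"x": 0, "y": 0, "z": -30, "rx": 0, "ry": 0, "rz": 0}, {"x": 0, "y": 0, "z": -30, "rx": 0, "ry": 0, "rz": 0}, {"x": 0, "y": -40, "z": 0, "rx": 0, "ry": 0, "rz": 0}, {"x": 0, "y": -45, "z": 0, "rx": 0, "ry": 0, "rz": 0}, {"x": 0, "y": -45, "z": 0, "rx": 0, "ry": 0, "rz": 0}, {"x": 0, "y": 0, "z": 0, "rx": 0, "ry": 0, "rz": 0}, {"x": 0, "y": 0, "z": 0, "rx": 0, "ry": 0, "rz": 0}])

```text
time_s: 17.1
ee_pos: [369.2, -252.6, 322.0]
ee_rot: [179.9, 0.0, 85.4]
force: [0.7, -0.0, 0.1]
gripper_width: 64.0
gripper_force: 0.0
```

```bash
python3 - <<'E'
from h import *
np.set_printoptions(precision=1,suppress=True)
f=grab_frame("top"); cv2.imwrite('pics/t6.png',f["img"][:,:,::-1])
g=grab_frame("scene")
for c,f in(("top",f),("scene",g)):
    im=cv2.cvtColor(f["img"],cv2.COLOR_RGB2HSV)
    n,l,s,ce=cv2.connectedComponentsWithStats(cv2.inRange(im,(20,120,60),(35,255,255)))
    for i in range(1,n):
        if s[i,4]<100: continue
        v,u=np.nonzero((l==i)&(f["z_map"]>0))
        P=np.array([at(f,(a,b),f["z_map"][b,a]) for a,b in zip(u,v)])
        print(c,s[i],np.percentile(P,[5,50,90],axis=0).ravel())
E
```

```text
top [182 201  75  16 666] [537.3 115.5 196.8 546.7 169.7 202.9 553.7 217.3 204.5]
top [464 221  87  17 910] [ 491.  -316.6  296.2  499.2 -261.9  302.4  506.3 -213.1  304. ]
top [ 287  320   65   84 3288] [207.4 -39.4   1.7 269.3  12.9   5.1 327.5  49.4   9.9]
scene [232  39  25  21 292] [420.5 551.1  26.9 443.2 555.4  47.5 463.1 563.7  66.6]
scene [310 127  26  59 484] [536.3 112.7 196.2 545.3 166.8 201.6 553.2 216.2 203.8]
scene [341 350  22  89 894] [ 490.6 -318.5  299.2  498.6 -266.4  302.1  505.4 -216.3  304. ]
```

View pics/t6.png

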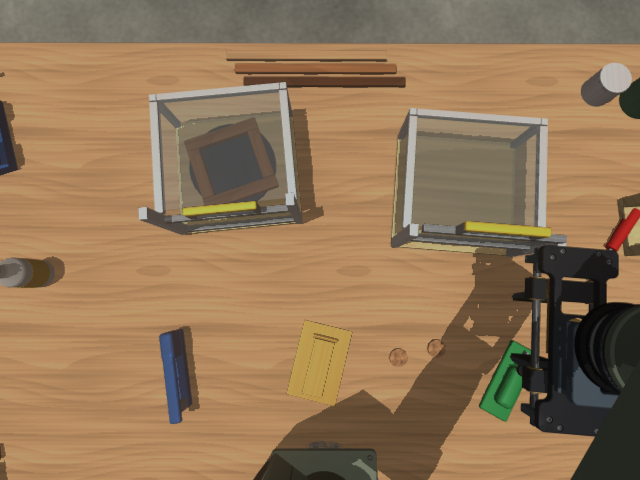

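The left bar, at (220,209), has its top at z 202–203, which is shut. The right bar, at (507,229), has its top at 302, which is fully up, and the gripper is clear of both.

```bash
python3 -c "
from workcell import *
print(job_done())"
```

```text
the job is handed in; nothing more can be done
None
```

The oak frame's sash is fully down and the empty hood's sash is fully up; both hit their stops and measured so in both cameras, the gripper is clear, and the job was handed in at about 17 s.

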